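# Stroke the contact tongues of a curved test block

### The arm

A 7-joint arm with a two-finger parallel gripper is mounted at the origin on a cart in front of the work surface, level with it; the furniture and walls round the work are solid. World frame = base frame: x ahead of the robot, y to its left, z up, the work surface at z = 0. Lengths are in mm, angles in rad, forces in N, time in s.
With the tool pointing down it reaches from about 400 to 875 mm from the base axis. Payload 4.4 kg.
Tool frame: the origin (TCP) lies on the centre line of the jaws, within the pads' length; the fingertips stand 14 mm ahead of it and the grasp point (between the pads) lies 5 mm behind it; z points along the fingers, x is the direction in which the jaws open and shut, and the axes are right-handed (so a half turn about z gives the same grasp; the last joint's range is limited). The gripper opens to 85 mm and grips with 20 to 120 N. Pads are 22 mm wide; open, the fingers measure 114 mm over their backs; the gripper's body (76 mm by 85 mm) begins 54 mm behind the grasp point. The pads swing forward as they close: fully open they stand 13 mm farther back than shut.
Start: joints at [1.24, 0.628, 0.038, 1.517, -0.027, 0.996, -0.02], TCP at [170.142, -627.351, 245.313] pointing down, gripper open.
Joint ranges: [-3.06, 3.06], [-0.37, 2.12], [-1.25, 1.32], [0.18, 2.47], [-1.1, 4.24], [0.23, 1.98], [-2.94, 2.94]. Speed limits (rad/s): [2.57, 2.57, 3.14, 3.14, 3.14, 3.14, 3.14].

### API

Orientations are given as [roll, pitch, yaw] about the fixed x, y, z axes, in that order (R = Rz(yaw) Ry(pitch) Rx(roll)).
In Python, from cell import ctrl gives the robot as it stands.
- The arm moves only by the tool send_rows, never from a script. Its argument "commands" is a list of rows, each a list of 5 numbers: the finger opening in mm, from 0 to 85.4, then the shift along the tool's x, y, z in mm, then the turn about the tool's z in degrees. In form: [[grip, x, y, z, roll], ...]. A call has 1 to 5 rows; each row is the pose to reach, as a shift and turn from the pose measured when the call began, along the tool's axes at that moment; what a row does not reach only later rows make up. A row lasts 1/10 s, in which the tool goes at most 50 mm and 8.59 degrees, less where a joint would pass 70% of its speed; a pose out of reach is approached as far as the arm can. A call with a gripper value outside its range is refused whole. The fingers move at their own pace and stop on an object; the grip force is fixed at half the most. Time passes only in rows, so rows that repeat a pose let the fingers close. It gives the time, the measured TCP pose, the force and the opening at its end, in the units of the state.
- ctrl.read_state(): the state, without advancing time (a new reading comes with each control period).
- ctrl.get_image(name): name is "scene" or "side" or "wrist"; returns the picture (480x640x3 uint8, red, green, blue); there is no depth.
- ctrl.camera_params(name): a dict with "fx", "fy", "cx", "cy" (pixels), "cam_to_world" (4x4, takes a point from camera to world coordinates). Camera axes: x right, y down, z forward; pixel columns grow to the right and rows downward; lengths in mm; the calibration is good to about 2 mm. A picture is of the moment at which its call begins: read the wrist's pose just before it. camera_params takes no time and is no camera call; for the wrist camera it gives the pose at the moment of the call.
- ctrl.finish_job(): hands the job in, once; it reports no verdict.
The state is a dict: "clock": time; "qpos": joint angles; "qd": joint speeds; "tau": joint torques, N m; "eef_pos": TCP position; "tool_rot": TCP orientation; "force": force on the tool from outside, world axes, zero at the start; "torque": the same for the moment, N m; "width": finger opening in mm.
Only numpy, scipy, OpenCV 4.12 (cv2) and the standard library are available. Lean on these libraries where they do the work, as an engineer would, in place of code of your own. Each camera call takes 0.05 s, during which the arm holds its last target.

### The job

Check that the sprung contact tongues of the curved test block move freely: with the fingertips, lightly stroke along the row in one sweep from the first tongue to the last, going from each tongue's hinged root towards its raised tip, pressing each tongue down in turn and staying low over the middle of the rail in the gaps between them. Finish while holding the last tongue pressed down with the fingertips, the other three sprung back up. Only touch the block, do not press hard, shift it or lift it, and leave everything round it where it is.

Things in the scene. Friction and masses are not known exactly. Their poses are not given: they have to be found in the camera images.
- contact_block: loose block on rubber feet, about 0.9 kg, on the riser: aluminium plate 178 x 84 x 8 mm (long side = its x) with a black rail 34 mm wide bent along an arc of 100 mm radius that bulges towards its +y; the rail's flat top, the deck, is 20 mm above the riser. Four springy steel tongues stand on the deck in a row along the arc, 1 to 4 from its -x end. Origin: centre of the underside; it may be turned any way
- riser: plywood board on four short posts, fixed on the bench, 300 mm deep (x), 600 mm wide (y); its top, on which the block stands, is 75 mm above the bench; origin on the bench under its centre. Camera shells are stored under it
- tongue_1 (a joint): angle in rad of tongue 1, a steel strip 22 mm wide, 26 mm long, hinged at its root under a clamp strip 3 mm high, sloping up along the arc (towards the block's +x end) to its free tip about 14 mm above the deck. 0 at rest, 0.42 pressed almost flat; springs back by itself; about 1 N at the tip starts it moving, 3 N bring it flat
- tongue_2 (a joint): angle in rad of tongue 2, a steel strip 22 mm wide, 26 mm long, hinged at its root under a clamp strip 3 mm high, sloping up along the arc (towards the block's +x end) to its free tip about 14 mm above the deck. 0 at rest, 0.42 pressed almost flat; springs back by itself; about 1 N at the tip starts it moving, 3 N bring it flat
- tongue_3 (a joint): angle in rad of tongue 3, a steel strip 22 mm wide, 26 mm long, hinged at its root under a clamp strip 3 mm high, sloping up along the arc (towards the block's +x end) to its free tip about 14 mm above the deck. 0 at rest, 0.42 pressed almost flat; springs back by itself; about 1 N at the tip starts it moving, 3 N bring it flat
- tongue_4 (a joint): angle in rad of tongue 4, a steel strip 22 mm wide, 26 mm long, hinged at its root under a clamp strip 3 mm high, sloping up along the arc (towards the block's +x end) to its free tip about 14 mm above the deck. 0 at rest, 0.42 pressed almost flat; springs back by itself; about 1 N at the tip starts it moving, 3 N bring it flat
- tip_1 (a point): point on the deck (20 mm above the riser, 95 mm above the bench) straight below the free tip of tongue 1; z up, axes as the block's
- tip_2 (a point): point on the deck (20 mm above the riser, 95 mm above the bench) straight below the free tip of tongue 2; z up, axes as the block's
- tip_3 (a point): point on the deck (20 mm above the riser, 95 mm above the bench) straight below the free tip of tongue 3; z up, axes as the block's
- tip_4 (a point): point on the deck (20 mm above the riser, 95 mm above the bench) straight below the free tip of tongue 4; z up, axes as the block's
- root_1 (a point): point on the deck at the hinged root of tongue 1, where the row begins
- gap_1 (a point): point on the deck in the middle of the bare gap between tongue 1 and tongue 2, on the centre line of the arc; the bare gap is about 26 mm long
- gap_2 (a point): point on the deck in the middle of the bare gap between tongue 2 and tongue 3, on the centre line of the arc; the bare gap is about 26 mm long
- gap_3 (a point): point on the deck in the middle of the bare gap between tongue 3 and tongue 4, on the centre line of the arc; the bare gap is about 26 mm long
- camera_back_01: white moulded camera shell, open at the top, about 58 mm wide and 45 mm high, with a wired circuit board in it; stands on the inner side of the block's curve; bystander, origin at its underside
- camera_back_08: white moulded camera shell, about 58 mm wide and 32 mm high, with a wired circuit board; stands on the outer side of the curve; bystander, origin at its underside
- lens_cap_0: black round lens cap, 22 mm across, 10 mm high, beside the block; bystander, origin at its underside
- cover_plate_12: thin white square plate, 44 x 44 x 5 mm, beside the block; bystander, origin at its underside

How it is judged:
By the outcome, as a careful person would: the job done as asked, in the order asked, and still so for the second after the job is handed in, while the arm keeps its last pose, push and grip.
It also fails if it takes over 35 s, if anything falls off the work surface, if the arm or the gripper's body presses on something with over 40 N, if the wrist force passes 120 N, or if a joint passes its speed limit or range.

## Working session

There is one attempt and no reset: what is moved stays moved. The work goes in short steps, Python scripts to look and compute and a tool call to move; the robot and the scene stay as the last step left them, time stands still between calls to the robot, and variables do not carry over. Pictures are saved under pics/ and viewed, and the job is handed in when it is done.

Besides the shell and the picture viewer there is one more tool, called after "Request:" as name(argument=value, ...) on one line, values as JSON. send_rows: Moves the arm, as the interface text tells. Its arguments: {"type":"object","properties":{"commands":{"type":"array"}},"required":["commands"]}

```bash
mkdir -p pics; ls
python3 - <<'E'
from cell import ctrl
import cv2
s=ctrl.read_state();print(s)
for n in("scene","side","wrist"):
    im=ctrl.get_image(n);cv2.imwrite(f"pics/{n}0.png",im[:,:,::-1]);p=ctrl.camera_params(n);print(n,p)
E
```

```text
pics
{'clock': 0.0, 'qpos': array([ 1.24020982,  0.62936486,  0.03843379,  1.51838451, -0.02703153,
        0.99628123, -0.01998579]), 'qd': array([ 7.33728983e-04, -8.78238833e-05, -1.86178396e-04, -9.35800941e-04,
        2.31030547e-04,  8.69503304e-05, -2.52064893e-07]), 'tau': array([ 5.79565931e-04, -5.63406694e+01,  1.22622974e+00, -1.93446583e+01,
        1.09511730e-02,  1.04770559e-02,  1.61669828e-05]), 'eef_pos': array([ 169.98999733, -626.75240545,  244.37147757]), 'tool_rot': array([-3.14158801e+00,  1.92057704e-03, -1.30600653e+00]), 'force': array([ 0.53672337, -0.67299099,  0.22195654]), 'torque': array([ 0.00967419,  0.04301783, -0.02484377]), 'width': 85.24624401859151}
scene {'fx': 567.0006964942248, 'fy': 567.0006964942248, 'cx': 320.34915069303946, 'cy': 228.2428587088747, 'cam_to_world': array([[ 6.39833986e-01, -5.58877029e-01,  5.27512025e-01,
         6.76556750e+01],
       [-7.68466510e-01, -4.57708350e-01,  4.47171431e-01,
        -3.54631223e+02],
       [-8.46718234e-03, -6.91490805e-01, -7.22335638e-01,
         6.71325246e+02],
       [ 0.00000000e+00
[... 293 characters left out ...]
01, -4.48044231e-01,  7.76582021e-01,
        -6.25509137e+02],
       [-1.69222679e-02, -8.61845739e-01, -5.06888114e-01,
         5.13506811e+02],
       [ 0.00000000e+00,  0.00000000e+00,  0.00000000e+00,
         1.00000000e+00]])}
wrist {'fx': 384.5027484078522, 'fy': 384.5027484078522, 'cx': 319.24619642725764, 'cy': 239.414816106234, 'cam_to_world': array([[ 2.62230256e-01, -9.16520326e-01, -3.02036065e-01,
         2.47999268e+02],
       [-9.65003487e-01, -2.49666612e-01, -8.02175301e-02,
        -6.06591223e+02],
       [-1.88732412e-03,  3.12501319e-01, -9.49915451e-01,
         3.74909921e+02],
       [ 0.00000000e+00,  0.00000000e+00,  0.00000000e+00,
         1.00000000e+00]])}
```

View pics/scene0.png

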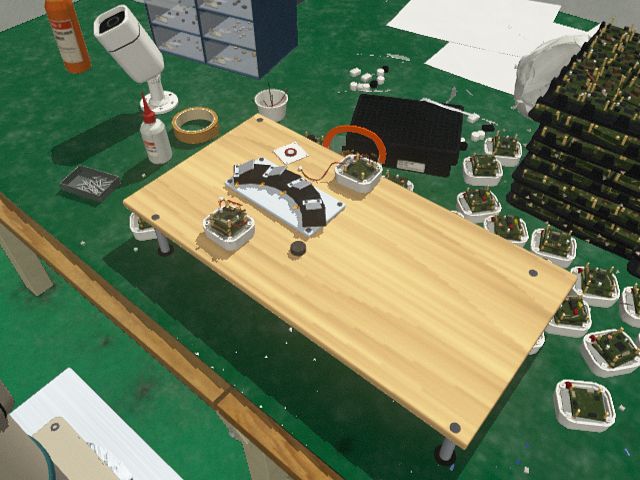

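View pics/side0.png

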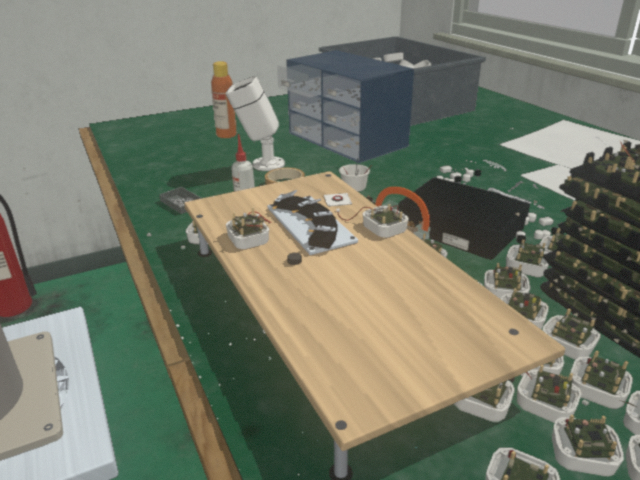

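View pics/wrist0.png

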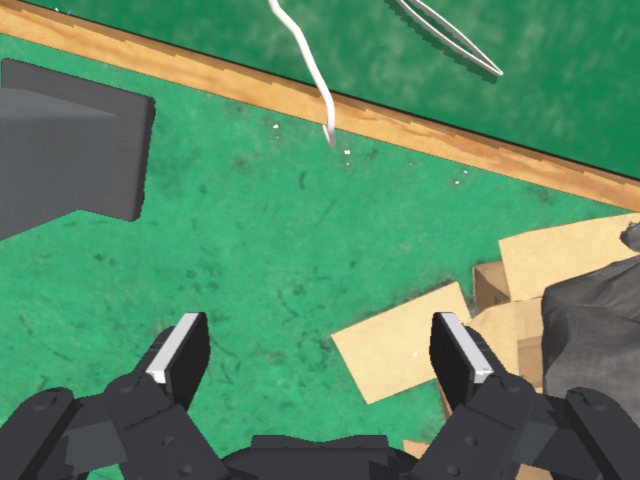

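Run:
```python
import cv2
a=cv2.imread("pics/scene0.png")[135:260,190:395];cv2.imwrite("pics/scz.png",cv2.resize(a,None,fx=3.8,fy=3.8,interpolation=cv2.INTER_CUBIC))
a=cv2.imread("pics/side0.png")[180:275,220:420];cv2.imwrite("pics/siz.png",cv2.resize(a,None,fx=4,fy=4,interpolation=cv2.INTER_CUBIC))
```

```text
(no output)
```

View pics/scz.png

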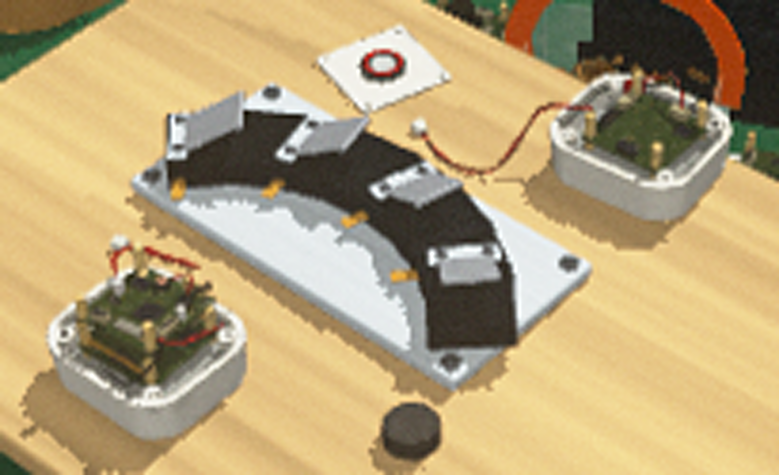

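View pics/siz.png

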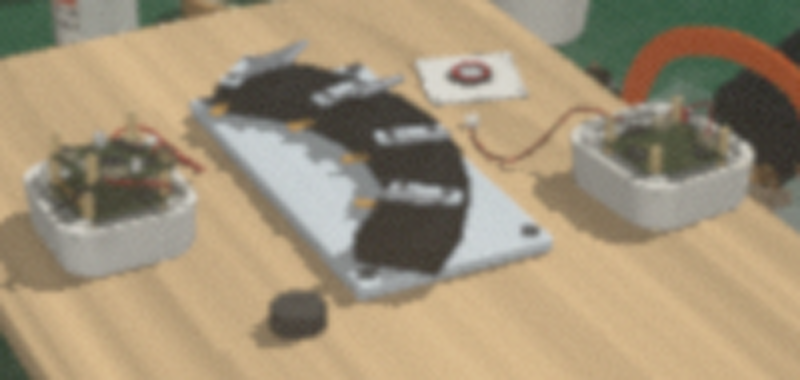

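```bash
cat > h.py <<'E'
import numpy as np
from cell import ctrl
def ray(p,uv,z):
    T=p["cam_to_world"];d=T[:3,:3]@np.array([(uv[0]-p["cx"])/p["fx"],(uv[1]-p["cy"])/p["fy"],1.]);o=T[:3,3]
    return o+d*(z-o[2])/d[2]
def proj(p,P):
    T=p["cam_to_world"];c=T[:3,:3].T@(np.asarray(P,float)-T[:3,3]);return np.array([p["fx"]*c[0]/c[2]+p["cx"],p["fy"]*c[1]/c[2]+p["cy"]])
E
python3 - <<'E'
from h import *
p=ctrl.camera_params("scene");q=ctrl.camera_params("side")
for n,f,o,pp,L in(("sc",3.8,(190,135),p,[(132,183),(270,90),(590,268),(455,385)]),("si",4,(220,180),q,[(192,102),(552,240),(360,298)])):
  for u in L:
    print(n,ray(pp,(u[0]/f+o[0],u[1]/f+o[1]),85).round(1))
# lens cap, shells, tapes
print(ray(p,(410/3.8+190,440/3.8+135),80))
print(ray(p,(145/3.8+190,320/3.8+135),110),ray(p,(640/3.8+190,130/3.8+135),100))
E
```

```text
sc [476.2 185.2  85. ]
sc [555.  182.9  85. ]
sc [555.3   9.6  85. ]
sc [474.2   9.8  85. ]
si [478.  184.6  85. ]
si [556.3   8.   85. ]
si [472.3   4.3  85. ]
[446.31799068   7.82106453  80.        ]
[409.5231693  103.48717578 110.        ] [619.45154665  34.40193975 100.        ]
```

```bash
cat >> h.py <<'E'
def totool(P,yawdeg=None):
    s=ctrl.read_state();r,pt,y=s["tool_rot"]
    from scipy.spatial.transform import Rotation as R
    M=R.from_euler("xyz",s["tool_rot"]).as_matrix()
    d=M.T@(np.asarray(P,float)-s["eef_pos"])
    t=None if yawdeg is None else -((yawdeg-np.degrees(y)+180)%360-180)
    return d.round(1),t
def st():
    s=ctrl.read_state();print("t",round(s["clock"],2),"pos",s["eef_pos"].round(1),"yaw",np.degrees(s["tool_rot"]).round(2),"F",s["force"].round(2),"w",round(s["width"],1),"q",s["qpos"].round(2))
E
python3 - <<'E'
from h import *
print(totool((310,-470,240)),totool((440,-320,240)),totool((515,50,200),0))
E
```

```text
(array([-114.8, -176.2,    4.8]), None) (array([-225.6, -340.9,    4.9]), None) (array([-563. , -510.1,   45.4]), np.float64(-74.83333718478195))
```

Request:
send_rows(commands=[[0,-23,-35,0,-4],[0,-46,-70,0,-8],[0,-69,-105,0,-12],[0,-92,-140,0,-16],[0,-115,-176,0,-20]])

```text
clock: 0.65
eef_pos: [310.5, -468.4, 244.6]
tool_rot: [-3.141, 0.002, -0.954]
force: [-0.1, -0.1, 0.0]
width: 12.2
```

Run:
```python
from h import *
st();print(totool((430,-300,240)),totool((515,50,200),0))
```

```text
t 0.65 pos [ 310.5 -468.4  244.6] yaw [-1.7998e+02  9.0000e-02 -5.4680e+01] F [-0.08 -0.1   0.04] w 12.2 q [ 0.98  0.5  -0.06  1.77  0.04  0.88 -0.06]
(array([ -68.3, -194.9,    4.8]), None) (array([-304.7, -466.6,   45.3]), np.float64(-54.684382310998785))
```

Request:
send_rows(commands=[[0,-14,-39,0,-4],[0,-28,-78,0,-8],[0,-42,-117,0,-12],[0,-55,-156,0,-16],[0,-68,-195,0,-20]])

```text
clock: 1.15
eef_pos: [430.9, -298.8, 244.8]
tool_rot: [-3.141, 0.002, -0.603]
force: [0.8, 0.1, -0.7]
width: 0.0
```

Run:
```python
from h import *
st();print(totool((490,-100,240)),totool((515,50,200),0))
```

```text
t 1.15 pos [ 430.9 -298.8  244.8] yaw [-1.7995e+02  9.0000e-02 -3.4530e+01] F [ 0.82  0.14 -0.75] w 0.0 q [ 0.68  0.45 -0.18  1.86  0.1   0.84 -0.16]
(array([ -64. , -197.2,    5.1]), None) (array([-128.3, -335. ,   45.3]), np.float64(-34.52891959025234))
```

Request:
send_rows(commands=[[0,-13,-40,0,-4],[0,-26,-80,0,-8],[0,-39,-119,0,-12],[0,-52,-158,0,-16],[0,-64,-197,5,-20]])

```text
clock: 1.65
eef_pos: [490.3, -98.6, 240.4]
tool_rot: [-3.14, 0.0, -0.251]
force: [0.6, 0.2, 0.4]
width: 0.0
```

Run:
```python
from h import *
st();print(totool((515,50,200),0))
```

```text
t 1.65 pos [490.3 -98.6 240.4] yaw [-179.93    0.    -14.37] F [0.57 0.24 0.41] w 0.0 q [ 0.35  0.43 -0.3   1.93  0.17  0.8  -0.28]
(array([ -13. , -150. ,   40.6]), np.float64(-14.371384718950537))
```

Request:
send_rows(commands=[[0,-3,-40,10,-4],[0,-6,-80,20,-8],[0,-10,-115,30,-12],[0,-13,-150,40,-14.4],[0,-13,-150,40,-14.4]])

```text
clock: 2.15
eef_pos: [514.7, 56.1, 199.7]
tool_rot: [-3.136, 0.001, 0.009]
force: [-0.4, -0.1, 0.6]
width: 0.5
```

Run:
```python
from h import *
import cv2
st();p=ctrl.camera_params("wrist");cv2.imwrite("pics/w1.png",ctrl.get_image("wrist")[:,:,::-1])
import pickle;pickle.dump(p,open("w1.pkl","wb"))
```

```text
t 2.15 pos [514.7  56.1 199.7] yaw [-1.7971e+02  4.0000e-02  5.4000e-01] F [-0.35 -0.05  0.56] w 0.5 q [ 0.08  0.52 -0.35  1.93  0.25  0.74 -0.41]
```

View pics/w1.png

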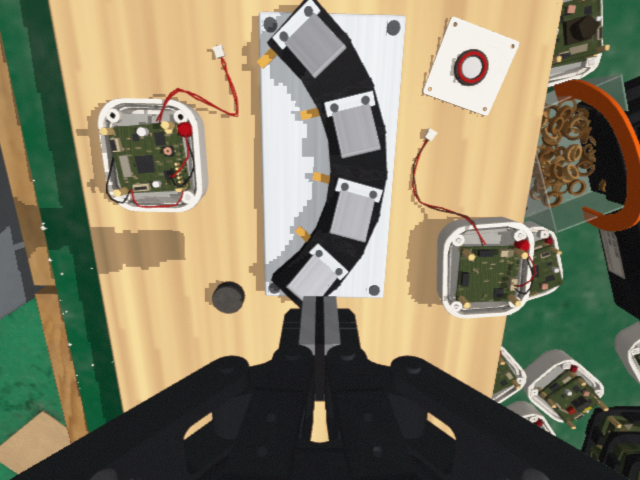

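Run:
```python
import cv2
a=cv2.imread("pics/w1.png")[0:150,245:420];cv2.imwrite("pics/wz1.png",cv2.resize(a,None,fx=4,fy=4,interpolation=cv2.INTER_CUBIC))
a=cv2.imread("pics/w1.png")[160:310,245:420];cv2.imwrite("pics/wz2.png",cv2.resize(a,None,fx=4,fy=4,interpolation=cv2.INTER_CUBIC))
```

```text
(no output)
```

View pics/wz1.png

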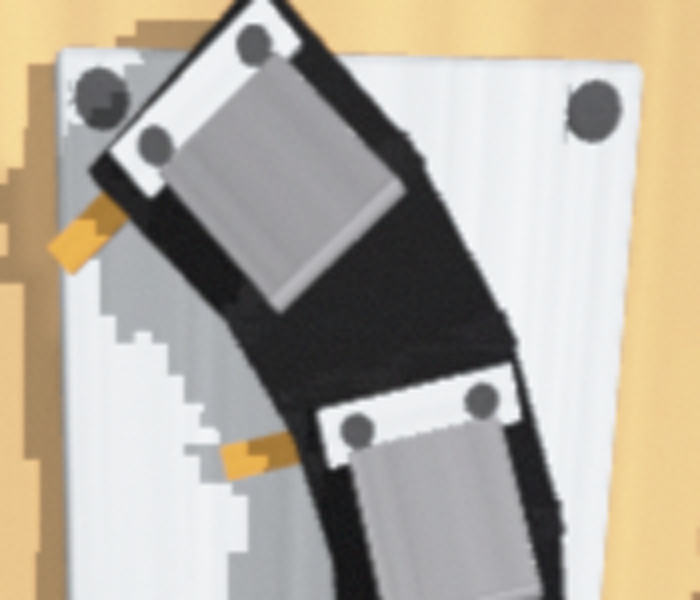

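View pics/wz2.png

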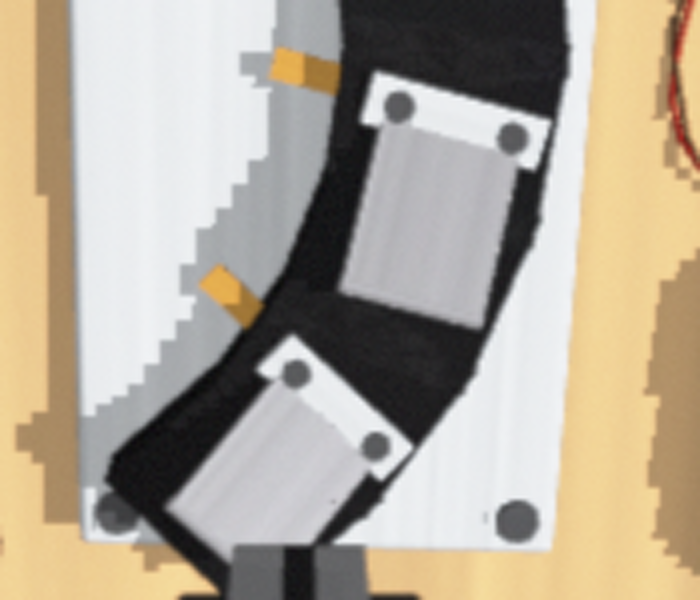

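Run:
```python
from h import *
import pickle
from scipy.optimize import least_squares
p=pickle.load(open("w1.pkl","rb"))
A=lambda u,oy:(u[0]/4-.4+245,u[1]/4-.4+oy)
S=[((254,45),(156,147),0),((481,400),(358,432),0),((399,107),(512,138),160),((296,374),(375,445),160)]
Tt=[((280,310),(405,188),0),((379,600),(543,590),0),((340,293),(482,330),160)]
pts=[]
for a,b,o in S:
    a,b=ray(p,A(a,o),98),ray(p,A(b,o),98);m=(a+b)/2;pts.append(m);d=b-a
    print("clamp",m.round(1),np.linalg.norm(d).round(1),"radial deg",(np.degrees(np.arctan2(d[1],d[0]))).round(1))
for a,b,o in Tt:
    a,b=ray(p,A(a,o),108.5),ray(p,A(b,o),108.5);m=(a+b)/2;pts.append(m);d=b-a
    print("tip",m.round(1),np.linalg.norm(d).round(1),(np.degrees(np.arctan2(d[1],d[0]))).round(1))
P=np.array(pts)[:,:2]
f=lambda c:np.hypot(*(P-c[:2]).T)-c[2]
r=least_squares(f,[410,97,100]);print(r.x,r.fun.round(2))
g=lambda c:np.hypot(*(P-c).T)-100
r=least_squares(g,[410,97]);print(r.x,r.fun.round(2));c=r.x
print(np.degrees(np.arctan2(P[:,1]-c[1],P[:,0]-c[0])).round(1))
for u in[(60,50,0),(640,65,0),(83,540,160),(552,548,160)]:print("plate",ray(p,A(u[:2],u[2]),85).round(1))
```

```text
clamp [501.2 181.9  98. ] 18.1 radial deg -137.1
clamp [531.4 141.7  98. ] 18.0 radial deg -165.6
clamp [538.7  91.9  98. ] 18.0 radial deg -14.8
clamp [521.2  44.8  98. ] 17.8 radial deg -43.1
tip [519.7 162.  108.5] 22.0 42.5
tip [537.3 117.7 108.5] 23.1 4.0
tip [532.   65.  108.5] 22.4 -14.6
[436.30542155 102.34078746 102.66096699] [ 0.03  0.29  0.24 -0.11 -0.09 -0.48  0.12]
[439.26274836 102.75269024] [ 0.52  0.07  0.    0.36 -0.06 -0.8   0.19]
[ 52.   22.9  -6.2 -35.3  36.4   8.7 -22.2]
plate [480.2 190.2  85. ]
plate [561.9 189.1  85. ]
plate [477.6  14.8  85. ]
plate [560.2  14.   85. ]
```

Run:
```python
from h import *
import cv2,pickle
st();p=ctrl.camera_params("wrist");cv2.imwrite("pics/w2.png",ctrl.get_image("wrist")[:,:,::-1])
pickle.dump(p,open("w2.pkl","wb"))
s=ctrl.read_state();e=s["eef_pos"];print(p["cam_to_world"].round(3))
print(proj(p,e+[0,0,-14]),proj(p,e+[0,11,-14]),proj(p,e+[0,-11,-14]))
a=cv2.imread("pics/w2.png");cv2.imwrite("pics/w2z.png",cv2.resize(a[0:300,245:420],None,fx=2,fy=2,interpolation=cv2.INTER_CUBIC))
cv2.imwrite("pics/w2f.png",cv2.resize(a[250:400,220:420],None,fx=4,fy=4,interpolation=cv2.INTER_CUBIC))
```

```text
t 2.2 pos [514.6  52.8 200. ] yaw [-1.7986e+02  6.0000e-02  3.1000e-01] F [-0.71  0.57  0.04] w 0.2 q [ 0.09  0.52 -0.35  1.93  0.25  0.74 -0.4 ]
[[ 1.00000e+00  6.00000e-03  2.00000e-03  5.14458e+02]
 [ 6.00000e-03 -9.51000e-01 -3.10000e-01  1.32386e+02]
 [-0.00000e+00  3.10000e-01 -9.51000e-01  3.30484e+02]
 [ 0.00000e+00  0.00000e+00  0.00000e+00  1.00000e+00]]
[318.50385507 317.67670687] [318.647925   294.09389831] [318.36571445 340.28894898]
```

View pics/w2z.png

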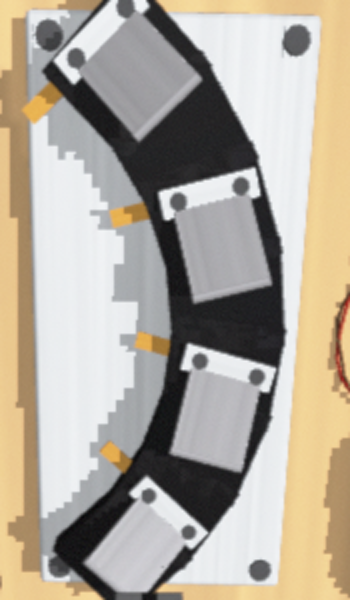

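View pics/w2f.png

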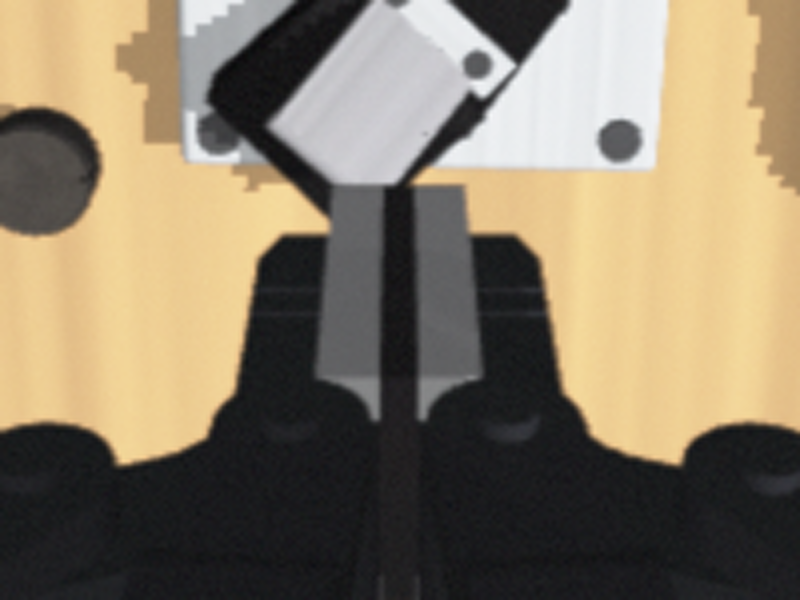

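```bash
cat > fit.py <<'E'
from h import *
import pickle
from scipy.optimize import least_squares
p=pickle.load(open("w2.pkl","rb"))
A=lambda u:(u[0]/2-.25+245,u[1]/2-.25)
S=[((125,6),(76,58)),((240,186),(178,202)),((200,361),(257,377)),((148,496),(188,532))]
Tt=[((138,141),(201,79)),((194,302),(271,286)),((171,454),(241,472))]
pts=[];ang=[]
for L,z in((S,98),(Tt,108.5)):
  for a,b in L:
    a,b=ray(p,A(a),z),ray(p,A(b),z);m=(a+b)/2;pts.append(m);d=b-a
    if d[0]<0:d=-d
    ang.append(np.degrees(np.arctan2(d[1],d[0])))
    print(m.round(1),np.linalg.norm(d).round(1),"radial deg",ang[-1].round(1))
P=np.array(pts)[:,:2]
g=lambda c:np.hypot(*(P-c).T)-100
r=least_squares(g,[410,97]);print(r.x,r.fun.round(2));c=r.x
print(np.degrees(np.arctan2(P[:,1]-c[1],P[:,0]-c[0])).round(1))
for u in[(28,12),(321,17),(44,578),(277,585)]:print("plate",ray(p,A(u),85).round(1))
E
python3 fit.py
python3 - <<'E'
from h import *
import cv2,pickle
p=ctrl.camera_params("scene")
c=(439,102)
# project rail predicted points into scene/side
for n in("scene","side"):
    p=ctrl.camera_params(n);im=cv2.imread(f"pics/{n}0.png")
    big=cv2.resize(im,None,fx=4,fy=4,interpolation=cv2.INTER_CUBIC)
    for a in range(-60,61,3):
        u=proj(p,(c[0]+100*np.cos(np.radians(a)),c[1]+100*np.sin(np.radians(a)),95))*4
        cv2.circle(big,(int(u[0]),int(u[1])),2,(0,0,255),-1)
    o=(190*4,135*4) if n=="scene" else (220*4,180*4)
    cv2.imwrite(f"pics/{n}_chk.png",big[o[1]:o[1]+440,o[0]:o[0]+700])
E
```

```text
[501.1 182.1  98. ] 18.1 radial deg 43.0
[531.4 141.7  98. ] 18.0 radial deg 14.0
[538.9  91.8  98. ] 18.1 radial deg -15.3
[521.1  44.7  98. ] 18.0 radial deg -43.3
[519.5 161.8 108.5] 22.1 radial deg 42.4
[538.  114.9 108.5] 22.0 radial deg 11.9
[532.1  65.2 108.5] 22.0 radial deg -14.6
[439.31602976 102.67617659] [ 0.62 -0.02  0.13  0.31 -0.33 -0.55  0.06]
[ 52.1  23.   -6.2 -35.3  36.4   7.1 -22. ]
plate [480.2 189.7  85. ]
plate [562.4 189.   85. ]
plate [478.3  15.6  85. ]
plate [560.2  13.4  85. ]
```

View pics/scene_chk.png

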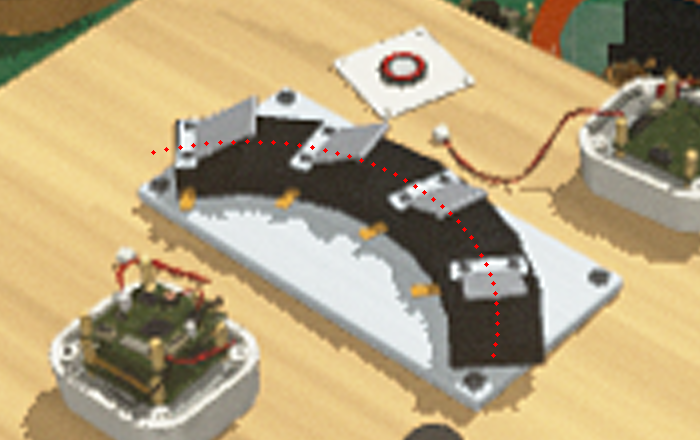

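View pics/side_chk.png

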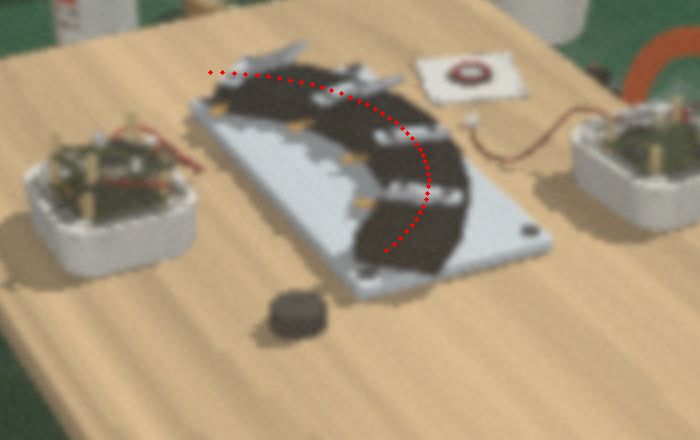

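Run:
```python
from h import *
p=ctrl.camera_params("scene")
for u in[(157,160),(158,102),(195,130),(270,105)]:print(u,ray(p,u,0).round(0))
st();print(totool((496.8,182.4,160),54))
```

```text
(157, 160) [500. 408.   0.]
(158, 102) [624. 558.   0.]
(195, 130) [607. 424.   0.]
(270, 105) [764. 368.   0.]
t 2.25 pos [514.6  50.5 200.2] yaw [-1.7994e+02  5.0000e-02  1.2000e-01] F [ 0.34 -0.44  0.21] w -0.4 q [ 0.09  0.52 -0.35  1.93  0.25  0.74 -0.4 ]
(array([ -17.5, -131.9,   40.4]), np.float64(-53.87876310569493))
```

Request:
send_rows(commands=[[0,-4,-30,0,-8],[0,-8,-60,0,-16],[0,-12,-90,0,-24],[0,-15,-115,10,-32],[0,-17.5,-132,20,-40]])

```text
clock: 2.75
eef_pos: [497.3, 182.6, 180.8]
tool_rot: [-3.141, -0.001, 0.704]
force: [-0.2, 0.7, -0.1]
width: 0.0
```

Run:
```python
from h import *
st();print(totool((496.8,182.4,150),54))
```

```text
t 2.75 pos [497.3 182.6 180.8] yaw [-1.7999e+02 -7.0000e-02  4.0360e+01] F [-0.18  0.67 -0.06] w 0.0 q [-0.06  0.59 -0.52  1.91  0.42  0.75 -0.11]
(array([-0.5, -0.2, 30.8]), np.float64(-13.635298154450652))
```

Request:
send_rows(commands=[[0,0,0,10,-7],[0,-0.5,0,20,-13.6],[0,-0.5,0,30,-13.6],[0,-0.5,0,31,-13.6],[0,-0.5,0,31,-13.6]])

```text
clock: 3.25
eef_pos: [497.2, 181.3, 149.7]
tool_rot: [3.141, -0.001, 0.938]
force: [-0.0, -0.6, -0.3]
width: -0.3
```

Run:
```python
from h import *
import cv2,pickle
st()
P={}
for n in("wrist","scene","side"):
    P[n]=ctrl.camera_params(n);cv2.imwrite(f"pics/{n}3.png",ctrl.get_image(n)[:,:,::-1])
pickle.dump((P,ctrl.read_state()),open("p3.pkl","wb"))
e=ctrl.read_state();st()
a=cv2.imread("pics/scene3.png")[110:245,190:390];cv2.imwrite("pics/sc3z.png",cv2.resize(a,None,fx=4,fy=4,interpolation=cv2.INTER_CUBIC))
a=cv2.imread("pics/side3.png")[150:260,230:380];cv2.imwrite("pics/si3z.png",cv2.resize(a,None,fx=5,fy=5,interpolation=cv2.INTER_CUBIC))
```

```text
t 3.25 pos [497.2 181.3 149.7] yaw [ 1.7998e+02 -4.0000e-02  5.3770e+01] F [-0.   -0.57 -0.33] w -0.3 q [-0.04  0.65 -0.55  1.94  0.51  0.7   0.04]
t 3.4 pos [497.4 182.2 150.3] yaw [ 1.7995e+02 -1.1000e-01  5.3890e+01] F [-0.45  0.51  0.44] w 0.0 q [-0.04  0.65 -0.55  1.94  0.51  0.7   0.04]
```

View pics/wrist3.png

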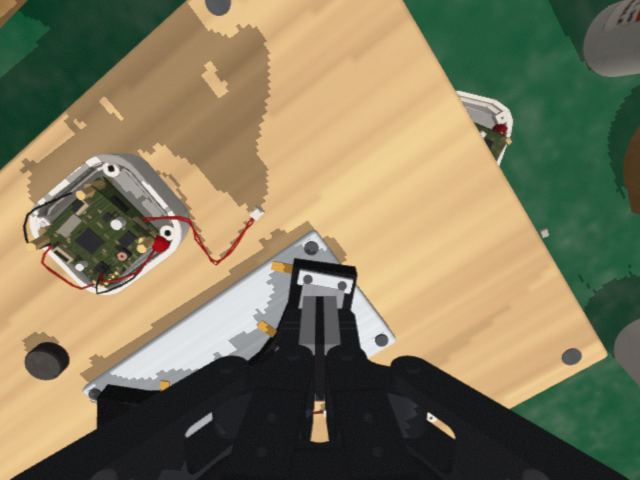

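View pics/sc3z.png

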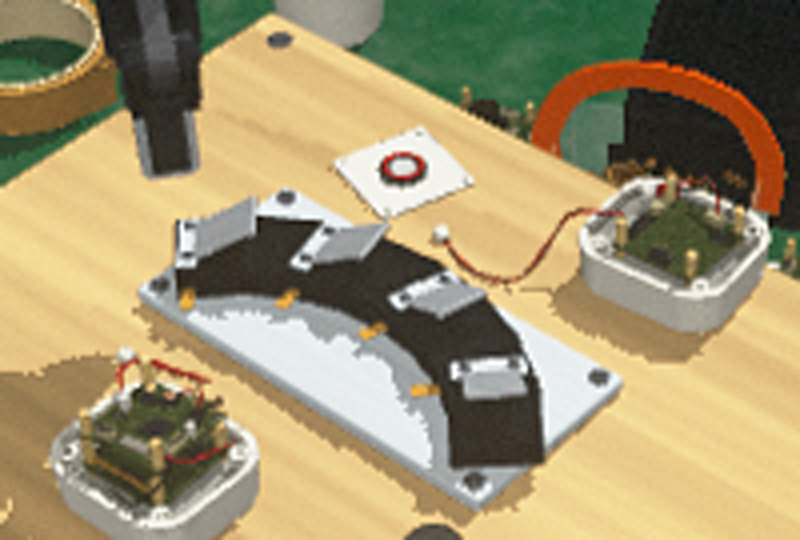

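View pics/si3z.png

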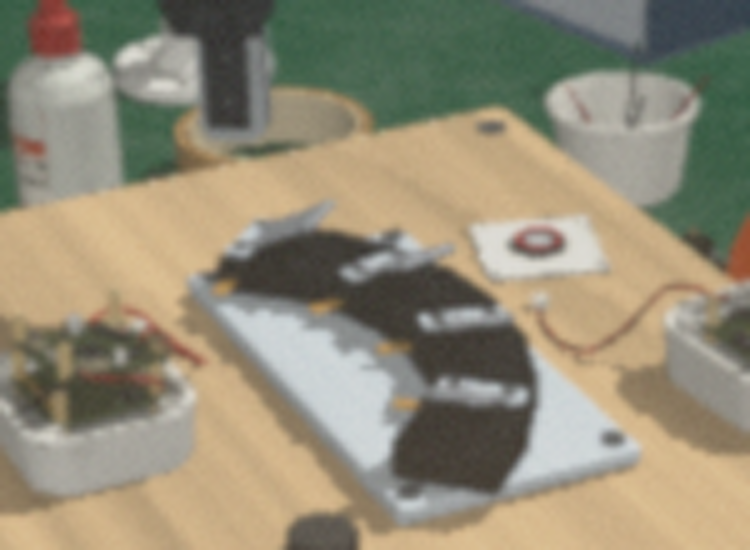

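Run:
```python
from h import *
import cv2,pickle
P,s=pickle.load(open("p3.pkl","rb"))
e=s["eef_pos"]-[0,0,14]
y=s["tool_rot"][2];tx=np.array([np.cos(y),np.sin(y),0]);ty=np.array([np.sin(y),-np.cos(y),0])
for n in("scene","side"):
    print(n,[proj(P[n],e+a*tx+b*ty).round(1).tolist() for a in(-7,7) for b in(-11,11)], proj(P[n],e).round(1))
a=cv2.imread("pics/wrist3.png");cv2.imwrite("pics/w3z.png",cv2.resize(a[220:370,250:410],None,fx=4,fy=4,interpolation=cv2.INTER_CUBIC))
for n,o,sz,f in(("scene",(215,110),(40,50),12),("side",(260,150),(40,35),14)):
    a=cv2.imread(f"pics/{n}3.png")[o[1]:o[1]+sz[1],o[0]:o[0]+sz[0]];a=cv2.resize(a,None,fx=f,fy=f,interpolation=cv2.INTER_CUBIC)
    for aa in(-7,7):
      for b in(-11,11):
        u=(proj(P[n],e+aa*tx+b*ty)-o+.5)*f;cv2.circle(a,(int(u[0]),int(u[1])),4,(0,0,255),-1)
    cv2.imwrite(f"pics/{n}3t.png",a)
print("wrist tip",proj(P["wrist"],e-11*ty))
```

```text
scene [[225.2, 155.2], [239.9, 152.9], [224.0, 149.5], [238.5, 147.2]] [231.9 151.2]
side [[270.0, 177.9], [282.7, 178.6], [272.0, 174.6], [284.5, 175.3]] [277.3 176.6]
wrist tip [321.54379787 288.25397065]
```

View pics/w3z.png

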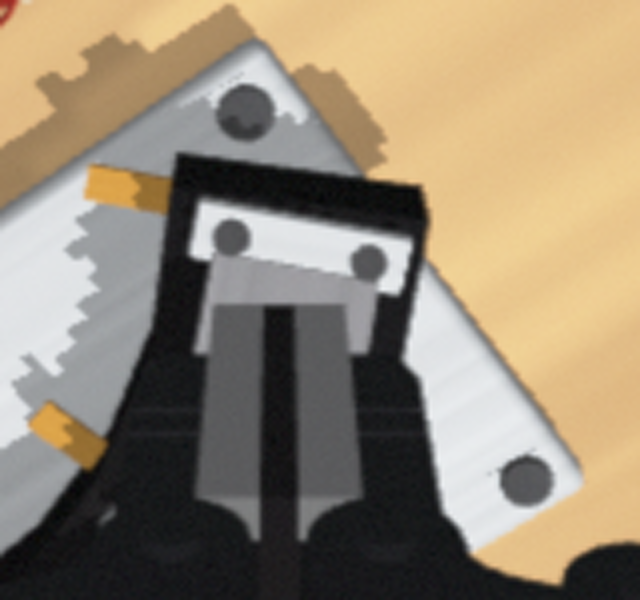

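View pics/scene3t.png

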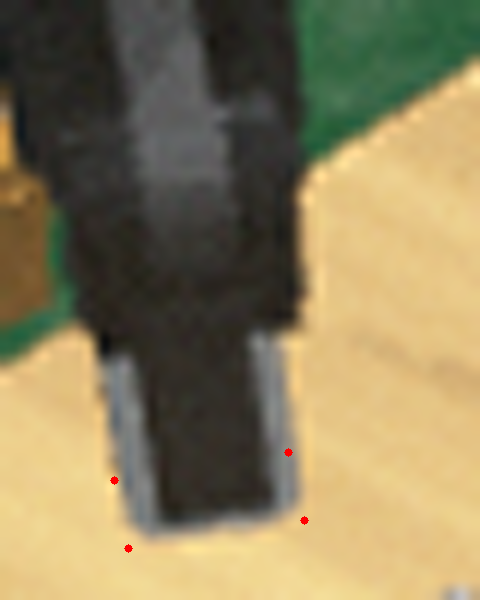

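View pics/side3t.png

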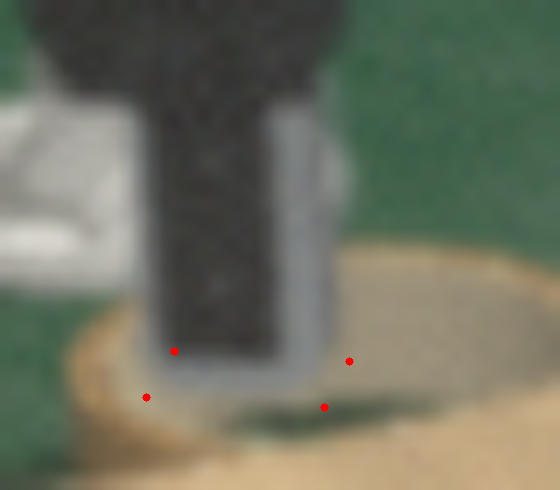

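```bash
python3 - <<'E'
from h import *
import pickle
P,s=pickle.load(open("p3.pkl","rb"));p=P["wrist"]
A=lambda u:(u[0]/4-.4+250,u[1]/4-.4+220)
a,b=[ray(p,A(u),98) for u in((232,237),(369,263))];m=(a+b)/2;d=b-a
print(m,np.linalg.norm(d),np.degrees(np.arctan2(d[1],d[0])))
# tip edges lateral, at z=136: center x
print("tipcentre",ray(p,A((280,305)),136.5))
c,e=[ray(p,A(u),95+8) for u in((213,305),(347,305))]
for u in((263,38),(583,478)):print("plate",ray(p,A(u),85))
q=P["scene"]
B=lambda u:(u[0]/4-.4+190,u[1]/4-.4+110)
for n,L in dict(T1=[(185,230),(187,261)],T2=[(354,228),(309,258)],T3=[(447,278),(404,300)],T4=[(516,366),(466,369)]).items():
    print(n,((ray(q,B(L[0]),98)+ray(q,B(L[1]),98))/2).round(1))
print(p["cam_to_world"][:3,3]-[497.2,181.3,149.7])
E
python3 - <<'E'
import cv2
a=cv2.imread("pics/scene3.png")[155:235,225:330];cv2.imwrite("pics/sc3y.png",cv2.resize(a,None,fx=7,fy=7,interpolation=cv2.INTER_CUBIC))
E
```

```text
[501.63740462 181.53582594  98.        ] 18.127401933183556 42.041066584815674
tipcentre [490.74468429 186.05763723 136.5       ]
plate [478.78231827 192.18803489  85.        ]
plate [560.48011252 190.08491491  85.        ]
T1 [498.1 180.3  98. ]
T2 [535.  137.5  98. ]
T3 [537.9  91.4  98. ]
T4 [520.7  44.1  98. ]
[-64.84501496  46.99834695 130.31195287]
```

View pics/sc3y.png

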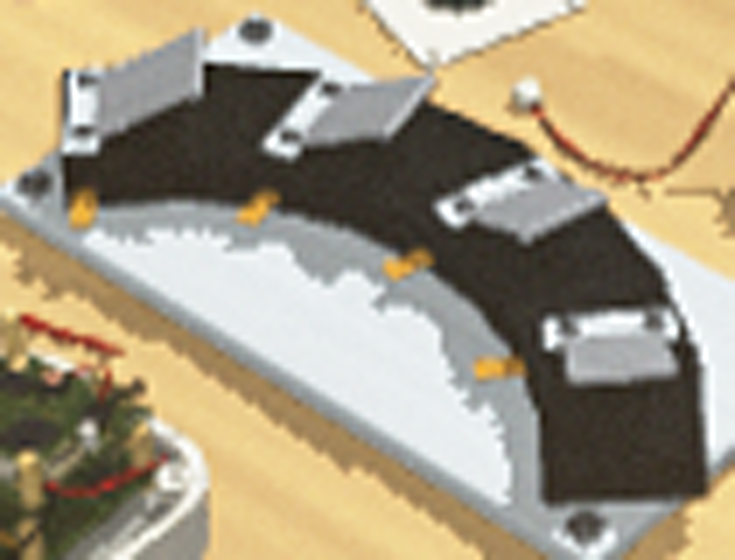

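Run:
```python
from h import *
from scipy.optimize import least_squares
q=ctrl.camera_params("scene")
B=lambda u,k:(u[0]/7-.43+225-.5*k,u[1]/7-.43+155+1.2*k)
L=[[(88,80),(84,130)],[(331,90),(289,136)],[(536,175),(460,210)],[(655,318),(568,328)]]
for k in(0,.5,1):
    P=np.array([(ray(q,B(a,k),98)+ray(q,B(b,k),98))/2 for a,b in L])[:,:2]
    c=least_squares(lambda c:np.hypot(*(P-c).T)-100,[438,100]).x
    print(k,P.round(1).tolist(),c.round(1),np.degrees(np.arctan2(P[:,1]-c[1],P[:,0]-c[0])).round(1))
```

```text
0 [[501.2, 181.8], [530.8, 141.3], [537.3, 91.4], [521.5, 45.7]] [438.7 103. ] [ 51.6  22.6  -6.7 -34.7]
0.5 [[499.9, 181.1], [529.5, 140.6], [536.0, 90.8], [520.3, 45.1]] [437.4 102.3] [ 51.5  22.6  -6.7 -34.6]
1 [[498.7, 180.3], [528.2, 139.9], [534.8, 90.1], [519.1, 44.6]] [436.1 101.6] [ 51.5  22.6  -6.6 -34.5]
```

```bash
cat >> h.py <<'E'
C=(438.5,102.5)
def arc(a,z):
    return (C[0]+100*np.cos(np.radians(a)),C[1]+100*np.sin(np.radians(a)),z)
def plan(angs,z):
    st();s=ctrl.read_state();e=s["eef_pos"];print("ang now",np.degrees(np.arctan2(e[1]-C[1],e[0]-C[0])).round(1),"r",np.hypot(e[0]-C[0],e[1]-C[1]).round(1))
    for a in angs:
        d,t=totool(arc(a,z),a);print([0]+[float(x) for x in d.round(1)]+[round(float(t),1)])
E
python3 -c "
from h import *
plan([53],113)"
```

```text
t 3.4 pos [497.4 182.2 150.3] yaw [ 1.7995e+02 -1.1000e-01  5.3890e+01] F [-0.45  0.51  0.44] w 0.0 q [-0.04  0.65 -0.55  1.94  0.51  0.7   0.04]
ang now 53.5 r 99.1
[0, 0.8, 0.9, 37.3, 0.9]
```

Request:
send_rows(commands=[[0,0.8,0.5,10,0.9],[0,0.8,0.5,20,0.9],[0,0.8,0.5,28,0.9],[0,0.8,0.5,32,0.9],[0,0.8,0.5,32,0.9]])

```text
clock: 3.9
eef_pos: [497.7, 182.4, 117.4]
tool_rot: [-3.141, -0.0, 0.925]
force: [0.8, 0.3, -0.3]
width: 0.4
```

Run:
```python
from h import *
plan([53],113)
import cv2
a=ctrl.get_image("wrist")[220:370,240:400,::-1];cv2.imwrite("pics/w4z.png",cv2.resize(a,None,fx=4,fy=4,interpolation=cv2.INTER_CUBIC))
a=ctrl.get_image("side")[170:270,240:380,::-1];cv2.imwrite("pics/si4z.png",cv2.resize(a,None,fx=5,fy=5,interpolation=cv2.INTER_CUBIC))
for i in range(4):st()
```

```text
t 3.9 pos [497.7 182.4 117.4] yaw [-1.7999e+02 -3.0000e-02  5.3000e+01] F [ 0.78  0.32 -0.29] w 0.4 q [-0.07  0.69 -0.51  1.96  0.55  0.63 -0.01]
ang now 53.5 r 99.5
[0, 0.5, 0.8, 4.4, 0.0]
t 4.0 pos [498.3 182.8 118.2] yaw [ 1.7996e+02 -1.1000e-01  5.3000e+01] F [-0.43  0.7   0.07] w 0.2 q [-0.07  0.69 -0.51  1.96  0.55  0.63 -0.01]
t 4.0 pos [498.3 182.8 118.2] yaw [ 1.7996e+02 -1.1000e-01  5.3000e+01] F [-0.43  0.7   0.07] w 0.2 q [-0.07  0.69 -0.51  1.96  0.55  0.63 -0.01]
t 4.0 pos [498.3 182.8 118.2] yaw [ 1.7996e+02 -1.1000e-01  5.3000e+01] F [-0.43  0.7   0.07] w 0.2 q [-0.07  0.69 -0.51  1.96  0.55  0.63 -0.01]
t 4.0 pos [498.3 182.8 118.2] yaw [ 1.7996e+02 -1.1000e-01  5.3000e+01] F [-0.43  0.7   0.07] w 0.2 q [-0.07  0.69 -0.51  1.96  0.55  0.63 -0.01]
```

View pics/w4z.png

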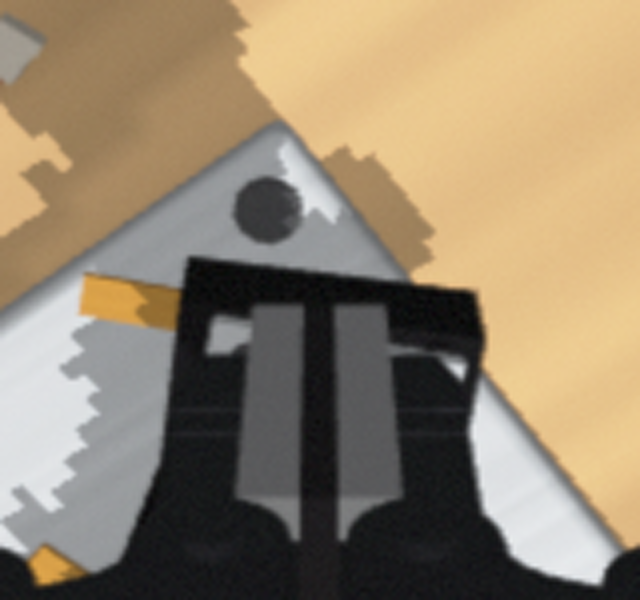

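View pics/si4z.png

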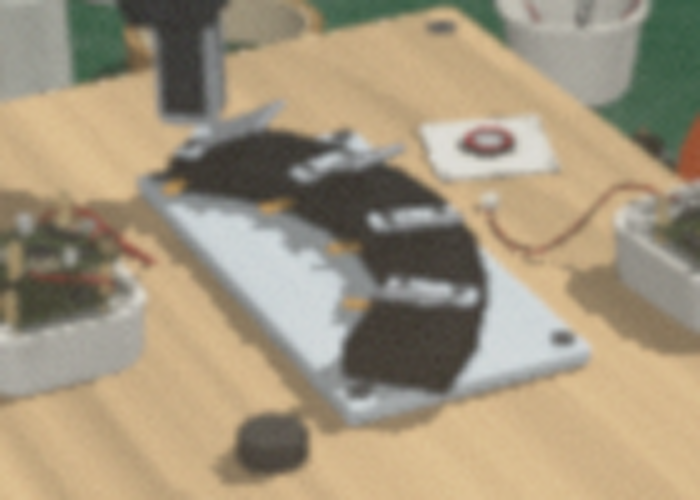

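Request:
send_rows(commands=[[0,0.4,0.2,2,0],[0,0.4,0.2,4,0],[0,0.4,0.2,4.8,0],[0,0.4,0.2,4.8,0]])

```text
clock: 4.4
eef_pos: [499.0, 183.1, 113.8]
tool_rot: [3.14, -0.002, 0.925]
force: [-0.1, -0.5, 2.8]
width: -0.1
```

Run:
```python
from h import *
plan([51,48.5,46,43.5,41],113)
```

```text
t 4.4 pos [499.  183.1 113.8] yaw [ 1.7994e+02 -1.4000e-01  5.3000e+01] F [-0.07 -0.54  2.76] w -0.1 q [-0.07  0.7  -0.5   1.96  0.56  0.62 -0.02]
ang now 53.1 r 100.7
[0, -0.8, 3.7, 0.8, 2.0]
[0, -1.1, 8.0, 0.8, 4.5]
[0, -1.5, 12.4, 0.8, 7.0]
[0, -2.1, 16.7, 0.8, 9.5]
[0, -2.9, 21.0, 0.8, 12.0]
```

Request:
send_rows(commands=[[0,-0.6,2,-0.3,1],[0,-0.8,4,-0.3,2.2],[0,-1,6,-0.3,3.4]])

```text
clock: 4.7
eef_pos: [502.7, 179.6, 114.2]
tool_rot: [-3.141, -0.003, 0.865]
force: [-3.1, 3.1, 3.9]
width: -0.2
```

Run:
```python
from h import *
plan([48,45.5,43,40.5,38],113.5)
```

```text
t 4.7 pos [502.7 179.6 114.2] yaw [-179.98   -0.19   49.54] F [-3.13  3.07  3.87] w -0.2 q [-0.07  0.7  -0.49  1.95  0.54  0.62 -0.05]
ang now 50.2 r 100.4
[0, -0.4, 3.8, 0.7, 1.5]
[0, -0.6, 8.2, 0.7, 4.0]
[0, -1.0, 12.5, 0.7, 6.5]
[0, -1.6, 16.9, 0.7, 9.0]
[0, -2.4, 21.2, 0.7, 11.5]
```

Request:
send_rows(commands=[[0,0,-1,-2,0],[0,0,0,-3,0],[0,0,0,-3,0]])

```text
clock: 5.0
eef_pos: [503.2, 178.7, 117.2]
tool_rot: [3.141, -0.003, 0.864]
force: [-0.5, -0.0, 0.6]
width: -0.3
```

Run:
```python
from h import *
plan([48,45.5,43,40.5,38],115.5)
import cv2
a=ctrl.get_image("wrist")[220:370,240:400,::-1];cv2.imwrite("pics/w5z.png",cv2.resize(a,None,fx=4,fy=4,interpolation=cv2.INTER_CUBIC))
a=ctrl.get_image("scene")[135:255,190:370,::-1];cv2.imwrite("pics/sc5z.png",cv2.resize(a,None,fx=4,fy=4,interpolation=cv2.INTER_CUBIC))
st()
```

```text
t 5.0 pos [503.2 178.7 117.2] yaw [ 1.7996e+02 -1.5000e-01  4.9500e+01] F [-0.46 -0.01  0.64] w -0.3 q [-0.07  0.69 -0.49  1.95  0.54  0.63 -0.05]
ang now 49.7 r 99.9
[0, 0.0, 2.9, 1.7, 1.5]
[0, -0.2, 7.2, 1.7, 4.0]
[0, -0.6, 11.6, 1.7, 6.5]
[0, -1.2, 15.9, 1.7, 9.0]
[0, -1.9, 20.2, 1.7, 11.5]
t 5.1 pos [503.  178.9 117.1] yaw [ 1.7998e+02 -1.6000e-01  4.9500e+01] F [ 0.73 -0.58  0.74] w 0.1 q [-0.07  0.69 -0.49  1.95  0.54  0.63 -0.05]
```

View pics/w5z.png

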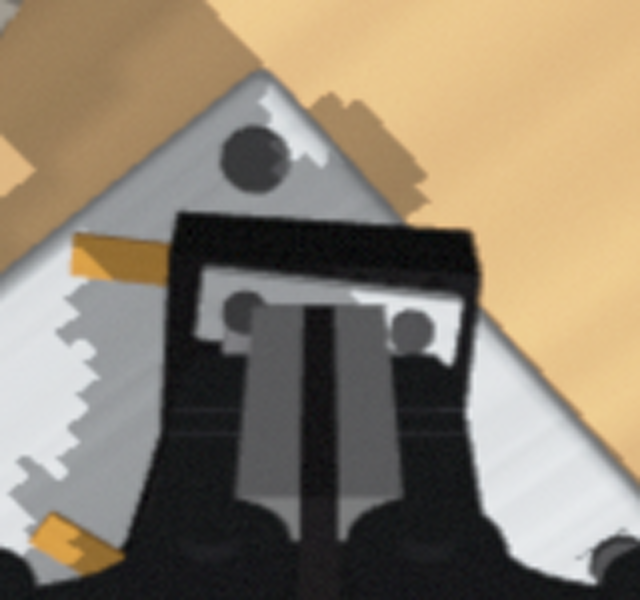

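View pics/sc5z.png

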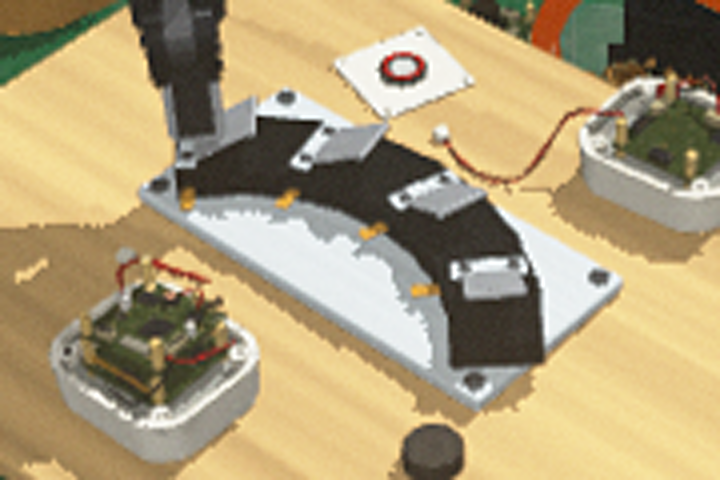

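```bash
cat >> h.py <<'E'
TIPS=[36,7,-22,-51]
def zs(a):
    k=0
    while k<3 and a<TIPS[k]-7: k+=1
    d=a-TIPS[k]
    if k==3: return float(np.interp(d,[4,11,16,18,22],[113.5,117,117,116,114]))
    return float(np.interp(d,[-7,4,11,16,18,22],[113.7,113.5,117,117,116,114] if k else [113.7,113.5,117,117,117,117]))
def go(angs,r=100.5):
    st();s=ctrl.read_state();e=s["eef_pos"];v=e[:2]-C;print("ang",np.degrees(np.arctan2(v[1],v[0])).round(1),"r",np.hypot(*v).round(1),"Ft/Fr",end=" ")
    y=s["tool_rot"][2];f=s["force"];print((f[0]*np.sin(y)-f[1]*np.cos(y)).round(1),(f[0]*np.cos(y)+f[1]*np.sin(y)).round(1))
    for a in angs:
        P=(C[0]+r*np.cos(np.radians(a)),C[1]+r*np.sin(np.radians(a)),zs(a))
        d,t=totool(P,a);print([0]+[float(x) for x in d.round(1)]+[round(float(t),1)])
E
python3 -c "
from h import *
go([47.5,45,42.5,40,38],100.8)"
```

```text
t 5.1 pos [503.  178.9 117.1] yaw [ 1.7998e+02 -1.6000e-01  4.9500e+01] F [ 0.73 -0.58  0.74] w 0.1 q [-0.07  0.69 -0.49  1.95  0.54  0.63 -0.05]
ang 49.8 r 100.0 Ft/Fr 0.9 0.0
[0, 0.8, 4.0, 0.1, 2.0]
[0, 0.5, 8.4, 1.1, 4.5]
[0, 0.1, 12.8, 2.4, 7.0]
[0, -0.6, 17.2, 3.6, 9.5]
[0, -1.2, 20.6, 3.6, 11.5]
```

Request:
send_rows(commands=[[0,0.8,4,0,2],[0,0.5,8.4,1,4.5],[0,0.1,12.8,2,7]])

```text
clock: 5.4
eef_pos: [513.1, 170.9, 115.2]
tool_rot: [-3.141, -0.003, 0.738]
force: [-1.9, 1.8, 3.0]
width: 0.4
```

```bash
python3 -c "
from h import *
go([40.5,38,35.5,33,30.5],100.5)"
```

```text
t 5.4 pos [513.1 170.9 115.2] yaw [-179.97   -0.2    42.3 ] F [-1.9   1.76  3.02] w 0.4 q [-0.07  0.7  -0.46  1.93  0.51  0.62 -0.12]
ang 42.5 r 101.2 Ft/Fr -2.6 -0.2
[0, -0.8, 3.6, 1.4, 1.8]
[0, -1.0, 7.9, 1.6, 4.3]
[0, -1.4, 12.3, 1.6, 6.8]
[0, -2.0, 16.6, 1.5, 9.3]
[0, -2.8, 21.0, 1.5, 11.8]
```

Request:
send_rows(commands=[[0,-0.8,3.6,1.2,1.8],[0,-1,7.9,1.6,4.3],[0,-1.4,11,1.6,6]])

```text
clock: 5.7
eef_pos: [519.9, 161.4, 113.6]
tool_rot: [-3.141, -0.004, 0.63]
force: [-0.8, 1.4, 2.9]
width: 0.1
```

Run:
```python
from h import *
go([33.5,31,28.5],100.5)
import cv2
a=ctrl.get_image("scene")[135:255,190:370,::-1];cv2.imwrite("pics/sc6z.png",cv2.resize(a,None,fx=4,fy=4,interpolation=cv2.INTER_CUBIC))
go([33.5,31,28.5,26,23.5],100.5)
```

```text
t 5.7 pos [519.9 161.4 113.6] yaw [-179.97   -0.2    36.11] F [-0.8   1.43  2.92] w 0.1 q [-0.07  0.7  -0.43  1.92  0.48  0.62 -0.18]
ang 35.9 r 100.5 Ft/Fr -1.6 0.2
[0, -0.1, 4.2, -0.0, 2.6]
[0, -0.4, 8.6, -0.1, 5.1]
[0, -0.9, 12.9, -0.7, 7.6]
t 5.75 pos [520.2 160.9 113.6] yaw [180.    -0.2   36.04] F [-1.3   1.33  2.93] w 0.1 q [-0.07  0.7  -0.43  1.92  0.48  0.62 -0.18]
ang 35.6 r 100.4 Ft/Fr -1.8 -0.3
[0, -0.0, 3.6, -0.0, 2.5]
[0, -0.3, 8.0, -0.1, 5.0]
[0, -0.8, 12.4, -0.6, 7.5]
[0, -1.5, 16.7, -1.9, 10.0]
[0, -2.3, 21.0, -3.1, 12.5]
```

View pics/sc6z.png

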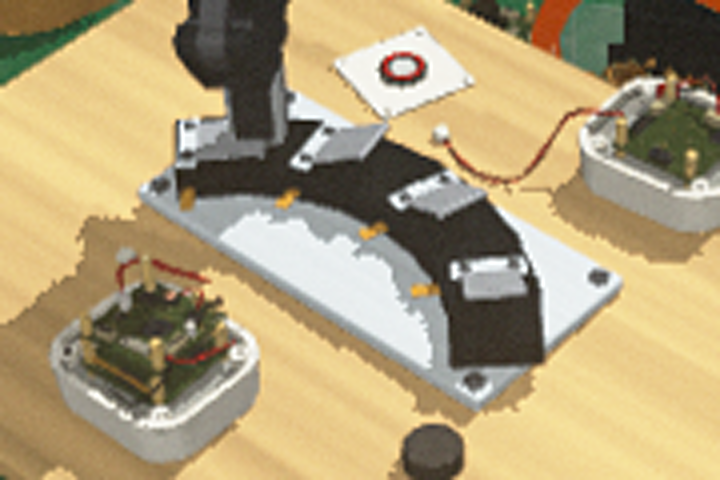

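Request:
send_rows(commands=[[0,0,3.6,0,2.5],[0,-0.3,8,0,5],[0,-0.8,12.4,-0.3,7.5]])

```text
clock: 6.05
eef_pos: [527.3, 149.5, 113.9]
tool_rot: [3.141, -0.003, 0.494]
force: [0.1, 0.2, -0.2]
width: 0.1
```

Run:
```python
from h import *
go([26.5,24,21.5,19,16.5],100.5)
```

```text
t 6.05 pos [527.3 149.5 113.9] yaw [179.98  -0.19  28.31] F [ 0.09  0.2  -0.25] w 0.1 q [-0.07  0.7  -0.4   1.92  0.44  0.61 -0.26]
ang 27.9 r 100.4 Ft/Fr -0.1 0.2
[0, 0.0, 2.5, -1.4, 1.8]
[0, -0.2, 6.8, -2.6, 4.3]
[0, -0.6, 11.2, -3.1, 6.8]
[0, -1.3, 15.6, -3.1, 9.3]
[0, -2.1, 19.9, -2.4, 11.8]
```

Tongue 1 is released and the gap was crossed low with no force. Next is tongue 2.

Request:
send_rows(commands=[[0,0,2.5,-1.4,1.8],[0,-0.2,6.8,-2.6,4.3],[0,-0.6,11.2,-3.1,6.8],[0,-1.3,15.6,-3.1,9.3]])

```text
clock: 6.45
eef_pos: [533.7, 135.3, 117.1]
tool_rot: [-3.141, -0.004, 0.328]
force: [0.2, 2.3, 1.5]
width: 0.1
```

Run:
```python
from h import *
go([16.5,14,11.5,9,6.5],100.5)
```

```text
t 6.45 pos [533.7 135.3 117.1] yaw [-179.95   -0.22   18.81] F [0.2  2.33 1.54] w 0.1 q [-0.07  0.69 -0.36  1.91  0.4   0.61 -0.35]
ang 19.0 r 100.7 Ft/Fr -2.1 0.9
[0, -0.3, 4.4, 0.9, 2.3]
[0, -0.6, 8.8, 2.1, 4.8]
[0, -1.1, 13.1, 3.4, 7.3]
[0, -1.7, 17.5, 3.6, 9.8]
[0, -2.5, 21.8, 3.5, 12.3]
```

Request:
send_rows(commands=[[0,-0.3,4.4,0.6,2.3],[0,-0.6,8.8,1.8,4.8],[0,-1.1,13.1,2.9,7.3],[0,-1.7,17.5,3.4,9.8],[0,-2.5,21.8,3.4,12.3]])

```text
clock: 6.95
eef_pos: [538.5, 113.4, 113.7]
tool_rot: [-3.14, -0.004, 0.11]
force: [-0.2, 1.7, 2.6]
width: 0.1
```

Run:
```python
from h import *
go([4,1.5,-1,-3.5],100.3)
import cv2
a=ctrl.get_image("scene")[135:255,190:370,::-1];cv2.imwrite("pics/sc7z.png",cv2.resize(a,None,fx=4,fy=4,interpolation=cv2.INTER_CUBIC))
go([4,1.5,-1,-3.5],100.3)
```

```text
t 6.95 pos [538.5 113.4 113.7] yaw [-179.91   -0.21    6.3 ] F [-0.19  1.73  2.6 ] w 0.1 q [-0.06  0.68 -0.3   1.91  0.34  0.59 -0.47]
ang 6.2 r 100.6 Ft/Fr -1.7 0.0
[0, -0.4, 3.9, 0.1, 2.3]
[0, -0.6, 8.3, 0.0, 4.8]
[0, -1.1, 12.6, -0.8, 7.3]
[0, -1.7, 16.9, -2.1, 9.8]
t 7.0 pos [538.6 112.4 113.7] yaw [-179.96   -0.2     6.16] F [0.03 0.3  2.52] w 0.2 q [-0.06  0.68 -0.3   1.91  0.34  0.59 -0.47]
ang 5.6 r 100.6 Ft/Fr -0.3 0.1
[0, -0.4, 2.9, 0.0, 2.2]
[0, -0.6, 7.2, -0.0, 4.7]
[0, -1.1, 11.6, -0.9, 7.2]
[0, -1.7, 15.9, -2.1, 9.7]
```

View pics/sc7z.png

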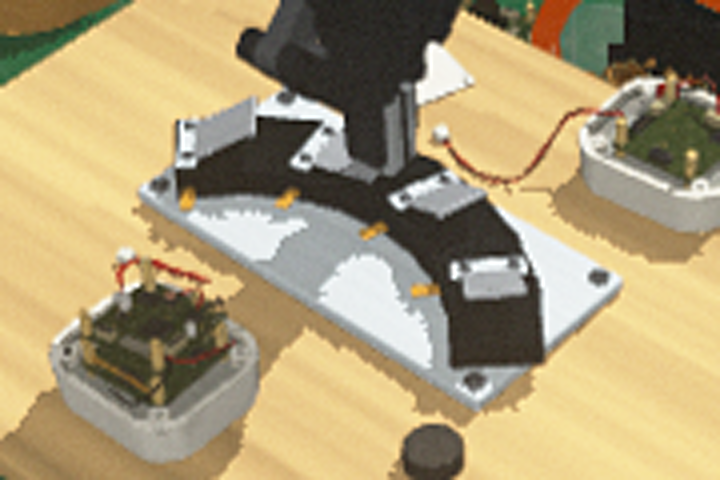

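Tongue 2 is flat, tongue 1 has sprung back, and the block has not moved. I'll carry on along the row.

Request:
send_rows(commands=[[0,-0.4,2.9,0,2.2],[0,-0.6,7.2,0,4.7],[0,-1,10.5,-0.2,6.7]])

```text
clock: 7.3
eef_pos: [538.6, 100.6, 113.7]
tool_rot: [3.141, -0.003, -0.013]
force: [1.3, -0.5, -0.2]
width: 0.1
```

Run:
```python
from h import *
go([-2,-4.5,-7,-9.5,-12],100.3)
```

```text
t 7.3 pos [538.6 100.6 113.7] yaw [ 1.7999e+02 -1.6000e-01 -7.6000e-01] F [ 1.35 -0.45 -0.18] w 0.1 q [-0.06  0.68 -0.26  1.92  0.31  0.58 -0.54]
ang -1.1 r 100.1 Ft/Fr 0.4 1.4
[0, 0.2, 1.6, -1.3, 1.2]
[0, 0.0, 5.9, -2.5, 3.7]
[0, -0.4, 10.3, -3.3, 6.2]
[0, -0.9, 14.6, -3.3, 8.7]
[0, -1.7, 18.9, -2.8, 11.2]
```

Request:
send_rows(commands=[[0,0.2,1.6,-1.3,1.2],[0,0,5.9,-2.5,3.7],[0,-0.4,10.3,-3.3,6.2],[0,-0.9,14.6,-3.3,8.7]])

```text
clock: 7.7
eef_pos: [537.7, 85.9, 117.2]
tool_rot: [-3.141, -0.003, -0.169]
force: [0.3, 3.0, 0.9]
width: -0.1
```

Run:
```python
from h import *
go([-12.5,-15,-17.5,-20,-22.5],100.3)
```

```text
t 7.7 pos [537.7  85.9 117.2] yaw [-179.95   -0.19   -9.68] F [0.33 2.97 0.87] w -0.1 q [-0.06  0.67 -0.23  1.93  0.26  0.57 -0.63]
ang -9.5 r 100.5 Ft/Fr -3.0 -0.2
[0, -0.4, 5.2, 0.9, 2.8]
[0, -0.7, 9.6, 2.2, 5.3]
[0, -1.2, 13.9, 3.4, 7.8]
[0, -1.9, 18.2, 3.6, 10.3]
[0, -2.8, 22.5, 3.6, 12.8]
```

Request:
send_rows(commands=[[0,-0.4,4.8,0.6,2.6],[0,-0.7,9.2,1.8,5.1],[0,-1.2,13.6,2.9,7.6],[0,-1.9,18,3.4,10.1],[0,-2.8,22.2,3.4,12.6]])

```text
clock: 8.2
eef_pos: [531.1, 64.0, 113.7]
tool_rot: [-3.14, -0.003, -0.392]
force: [0.9, 1.5, 3.1]
width: -0.1
```

Run:
```python
from h import *
import cv2
a=ctrl.get_image("scene")[110:255,190:390,::-1];cv2.imwrite("pics/sc8z.png",cv2.resize(a,None,fx=4,fy=4,interpolation=cv2.INTER_CUBIC))
go([-25,-27.5,-30,-32.5],100.3)
```

```text
t 8.25 pos [530.7  63.1 113.7] yaw [-1.7997e+02 -1.7000e-01 -2.2620e+01] F [0.24 1.21 3.4 ] w 0.2 q [-0.06  0.66 -0.16  1.96  0.2   0.54 -0.76]
ang -23.1 r 100.3 Ft/Fr -1.2 -0.2
[0, -0.1, 3.3, 0.1, 2.4]
[0, -0.3, 7.6, 0.1, 4.9]
[0, -0.8, 12.0, -0.8, 7.4]
[0, -1.4, 16.3, -2.0, 9.9]
```

View pics/sc8z.png

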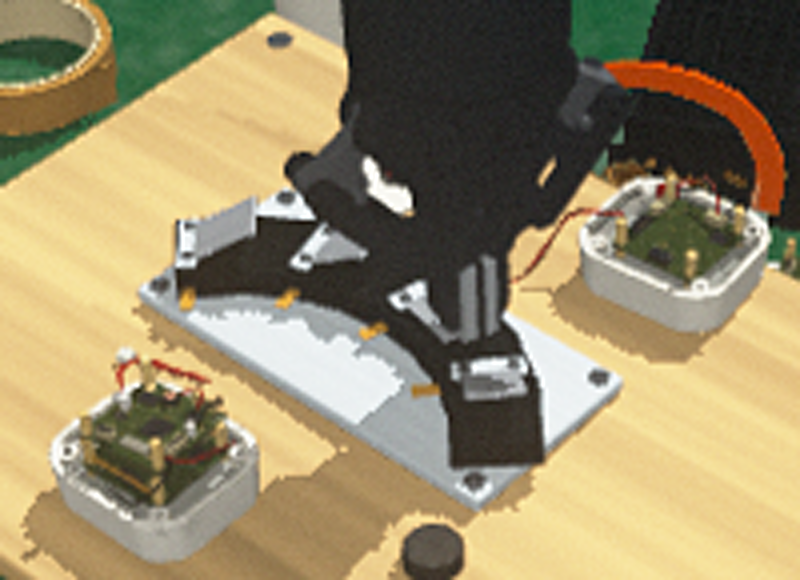

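Tongue 3 is flat and tongues 1 and 2 are up. Next is the gap before tongue 4.

Request:
send_rows(commands=[[0,-0.1,3.3,0,2.4],[0,-0.3,7.6,0,4.9],[0,-0.8,11,-0.2,6.9]])

```text
clock: 8.55
eef_pos: [524.9, 52.2, 113.7]
tool_rot: [3.141, -0.002, -0.519]
force: [-0.0, -0.9, -0.3]
width: -0.3
```

Run:
```python
from h import *
go([-31,-33.5,-36,-38.5,-41],100.3)
```

```text
t 8.55 pos [524.9  52.2 113.7] yaw [ 1.7995e+02 -1.2000e-01 -2.9730e+01] F [-0.   -0.86 -0.31] w -0.3 q [-0.07  0.65 -0.13  1.97  0.16  0.53 -0.83]
ang -30.2 r 100.0 Ft/Fr 0.7 0.4
[0, 0.3, 1.4, -1.3, 1.3]
[0, 0.1, 5.7, -2.6, 3.8]
[0, -0.3, 10.1, -3.3, 6.3]
[0, -0.9, 14.4, -3.3, 8.8]
[0, -1.6, 18.7, -2.8, 11.3]
```

Request:
send_rows(commands=[[0,0.3,1.4,-1.3,1.3],[0,0.1,5.7,-2.5,3.8],[0,-0.3,10.1,-3.3,6.3],[0,-0.9,14.4,-3.3,8.8]])

```text
clock: 8.95
eef_pos: [517.2, 39.9, 117.2]
tool_rot: [-3.141, -0.003, -0.676]
force: [1.4, 2.5, 1.2]
width: -0.1
```

Run:
```python
from h import *
go([-41.5,-44,-46.5,-49,-50.5],100.3)
```

```text
t 8.95 pos [517.2  39.9 117.2] yaw [-1.7999e+02 -1.6000e-01 -3.8750e+01] F [1.43 2.49 1.18] w -0.1 q [-0.07  0.63 -0.09  2.    0.11  0.51 -0.92]
ang -38.5 r 100.5 Ft/Fr -2.8 -0.4
[0, -0.3, 5.3, 0.9, 2.7]
[0, -0.6, 9.6, 2.2, 5.2]
[0, -1.1, 14.0, 3.4, 7.7]
[0, -1.8, 18.3, 3.7, 10.2]
[0, -2.3, 20.9, 3.7, 11.7]
```

Request:
send_rows(commands=[[0,-0.3,5,0.6,2.7],[0,-0.6,9.4,1.8,5.2],[0,-1.1,13.8,2.9,7.7],[0,-1.8,17.5,3.5,10],[0,-2,19.5,3.5,10.9]])

```text
clock: 9.45
eef_pos: [503.0, 25.7, 113.7]
tool_rot: [-3.141, -0.003, -0.869]
force: [1.1, 1.2, 2.5]
width: 0.1
```

Run:
```python
from h import *
import cv2
go([-50],100.3)
for n,(x,y) in dict(scene=(190,110),side=(230,160)).items():
    a=ctrl.get_image(n)[y:y+145,x:x+200,::-1];cv2.imwrite(f"pics/{n}9z.png",cv2.resize(a,None,fx=4,fy=4,interpolation=cv2.INTER_CUBIC))
cv2.imwrite("pics/w9.png",ctrl.get_image("wrist")[:,:,::-1])
go([-50],100.3)
```

```text
t 9.45 pos [503.   25.7 113.7] yaw [-1.7998e+02 -1.5000e-01 -4.9780e+01] F [1.14 1.23 2.46] w 0.1 q [-0.08  0.63 -0.04  2.04  0.05  0.48 -1.03]
ang -50.0 r 100.3 Ft/Fr -1.7 -0.2
[0, -0.0, 0.0, 0.2, 0.2]
t 9.6 pos [502.9  25.5 113.6] yaw [ 1.7997e+02 -1.3000e-01 -4.9660e+01] F [ 1.19 -0.19  3.33] w -0.0 q [-0.08  0.63 -0.04  2.04  0.06  0.48 -1.03]
ang -50.1 r 100.3 Ft/Fr -0.8 0.9
[0, -0.0, -0.2, 0.1, 0.3]
```

View pics/scene9z.png

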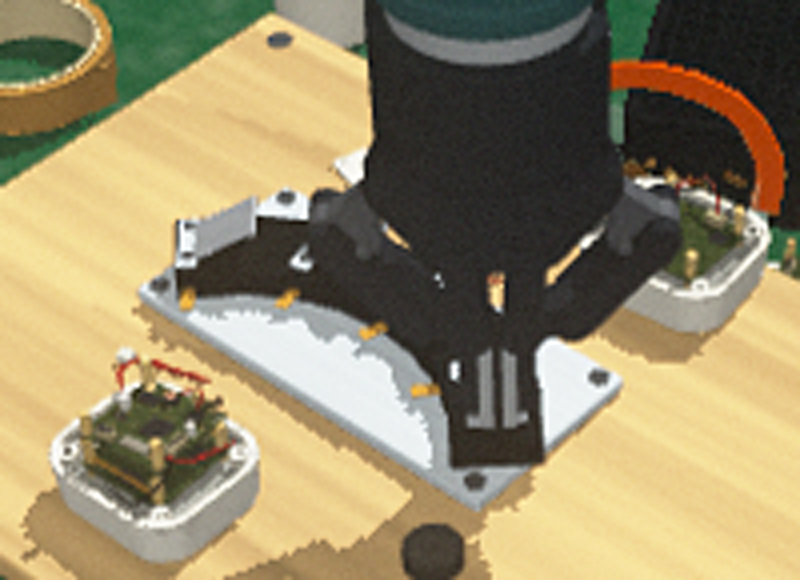

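View pics/side9z.png

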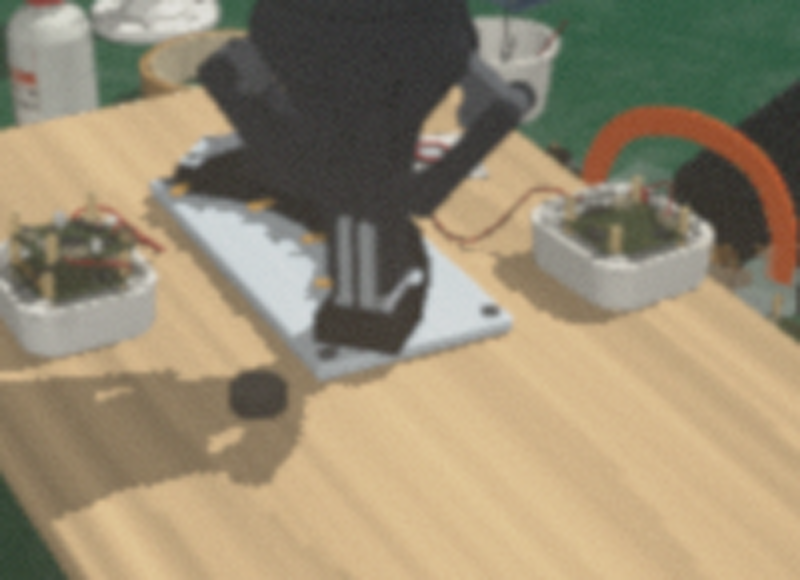

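View pics/w9.png

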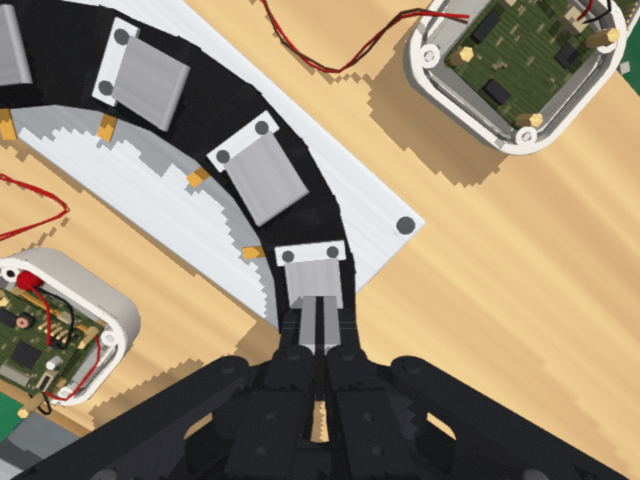

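Run:
```python
from h import *
print(ctrl.finish_job());st()
```

```text
the job is handed in; nothing more can be done
None
the job is handed in; nothing more can be done
```

I stroked the four tongues from root to tip, 1 to 4, with the closed fingertips. The job is handed in with tongue 4 held down; the clock stood at 9.6 s.

**Tongues:** Pictures taken at each tongue show 1, 2 and 3 flat as they were pressed. The last wrist picture shows tongue 4 flat with the fingertips centred on it, and 1 to 3 sprung back up. The upward push was 2.5–3.4 N with each tongue fully down, and about 0 N in the gaps. I crossed the gaps about 5 mm above the deck on the centre line.

**Block and surroundings:** The block's corners are at the same pixels in the scene pictures before, during and after the stroke. The camera shells and lens cap look untouched. The arm hides most of the cover plate in the last picture, but nothing came near it.

**What did not go smoothly:**
- **First contact at tongue 1:** I came in too low, and near its root the contact force reached about 4.4 N sideways and 3.9 N up. I backed off about 1 mm, lifted 3 mm and went on higher over the roots. The block did not visibly shift, but the stroke has a short pause there.
- **Camera agreement:** My first rough plate position, from the scene picture, was about 5 mm off the wrist camera's. Careful clamp-screw measurements from both cameras then agreed to about 1–2 mm.
- **Fingertip height:** The fingertips looked 1–1.5 mm shorter than stated, so I set the pressing height by the contact force.

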